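Tuck the chip strip under the flap of the drilling plate

ROBOT

A 7-joint arm with a two-finger parallel gripper is mounted at the origin on the work surface. World frame = base frame: x ahead of the robot, y to its left, z up, the work surface at z = 0. Lengths are in m, angles in degrees, forces in N, time in s.
With the tool pointing down it reaches from about 0.4 to 0.85 m from the base axis. Payload 6.9 kg.
Tool frame: the origin (TCP) lies on the centre line of the jaws, within the pads' length; the fingertips stand 17 mm ahead of it and the grasp point (between the pads) lies 2 mm behind it (tip_extent is the distance from the TCP to the fingertips, in m); z points along the fingers, y is the direction in which the jaws open and shut (so a half turn about z gives the same grasp; the last joint's range is limited). The gripper opens to 85 mm and grips with 20 to 120 N. Pads are 22 mm wide; open, the fingers measure 114 mm over their backs; the gripper's body (76 mm by 85 mm) begins 54 mm behind the grasp point. The pads swing forward as they close: fully open they stand 13 mm farther back than shut.
Start: joints at [-58.986, 29.078, -13.613, 85.955, 7.202, 65.827, -8.869], TCP at [0.264, 0.567, 0.248] pointing down, gripper open.
Joint ranges: [-176.47, 176.47], [-13.61, 117.27], [-81.72, 77.17], [0.22, 143.17], [-87.28, 267.28], [10, 112.55], [-165.47, 165.47]. Speed limits (degrees/s): [136.94, 136.94, 180, 180, 180, 180, 180].

INTERFACE

Orientations are given as [roll, pitch, yaw] about the fixed x, y, z axes, in that order (R = Rz(yaw) Ry(pitch) Rx(roll)).
In Python, from plant import get_obs, capture, finish_job, tip_extent gives the robot as it stands.
- The arm moves only by the tool apply_moves, never from a script. Its arguments are lists of equal length, an entry for each row: "hand": the closure, from 0 (fully open) to 1 (shut); "dp": the shift along the tool's x, y, z in mm, a list of three; "dr": the turn, a rotation vector about the tool's x, y, z in degrees, a list of three. A call has 1 to 20 rows; each row shifts and turns the pose as measured when the row begins, along the tool's axes as they then stand; what a row does not reach is not made up. A row lasts 1/10 s, in which the tool goes at most 50 mm and 8.59 degrees, less where a joint would pass 70% of its speed; a pose out of reach is approached as far as the arm can. A call with a gripper value outside its range is refused whole. The fingers move at their own pace and stop on an object; "force" is the grip in N (left out, the last holds). Time passes only in rows, so rows that do not move let the fingers close. It gives the time, the measured TCP pose, the force and the opening at its end, in the units of the state.
- get_obs(): the state, without advancing time (a new reading comes with each control period).
- capture(name): name is "scene" or "top"; returns a dict with "image" (480x640x3 uint8, red, green, blue), "depth" (480x640 float32, m along the optical axis (not along the pixel's ray), 0 where there is no reading), "fx", "fy", "cx", "cy" (pixels), "pose" (4x4, takes a point from camera to world coordinates). Camera axes: x right, y up, looking along -z (the intrinsics and any distortion apply to the point x, -y, -z); pixel columns grow to the right and rows downward; lengths in m; the calibration is good to about 2 mm. A picture is of the moment at which its call begins.
- finish_job(): hands the job in, once; it reports no verdict.
The state is a dict: "time_s": time; "qpos": joint angles; "joint_vel": joint speeds; "joint_efforts": joint torques, N m; "tcp_pos": TCP position; "tool_rot": TCP orientation; "ft_force": force on the tool from outside, world axes, zero at the start; "ft_torque": the same for the moment, N m; "gripper_width": finger opening in m.
Only numpy, scipy, OpenCV 4.12 (cv2) and the standard library are available. Lean on these libraries where they do the work, as an engineer would, in place of code of your own. Each camera call takes 0.05 s, during which the arm holds its last target. There are 200 camera calls.

TASK

The chip strip has to go onto the drilling plate: first slide the lidded jar, which stands in its way, sideways over the plate into the black-edged ring without lifting or tipping it, and let it go there. Then fetch the black plastic angle strip, lay it flat on the plate with its upstand towards you, and tuck its thin front edge about 25 mm under the hinged flap, both front corners covered, without lifting the flap. Finish while still holding the strip, pressed firmly down flat on the plate (about 10 N), and leave everything else where it lies.

Things in the scene. Friction and masses are not known exactly. Their poses are not given: they have to be found in the camera images.
- plate: fixed bare steel plate lying on the bench, 270 mm (its x) by 400 mm (its y), 12 mm thick, so its flat top is 12 mm above the bench; origin under its centre; its x points away from the robot towards the flap's hinge, y to the left, turned up to about 11 degrees either way. Its near left part, in front of the flap, is the bare work area
- lip (a point): fixed point on the plate's top straight below the middle of the closed flap's near edge (plate frame: x +35, y +60, z 12 mm); its axes are the plate's axes. The flap covers what lies beyond (+x of) this line, 120 mm to either side. The space under the closed flap is free for 65 mm in from its edge; 10 mm wide supports then stand at its two ends
- flap (a joint): hinge of the flap (rad): 0 closed, growing as its near edge is lifted; turns freely, 0.25 kg, falls shut. The flap is a dark steel sheet 240 mm wide (y), 85 mm deep, 4 mm thick, hinged along its far edge. Closed it stands level with a gap of 9 mm between it and the plate; its top is then 25 mm above the bench
- ring_center (a point): centre of the mark for the jar on the right part of the plate's top: a flat painted black-edged ring, 84 mm outside diameter, no height; z is the plate's top
- jar_center (a point): centre (half-way up) of the plain metal jar with black lid, 52 mm across, 70 mm high, about 0.3 kg; it stands upright on the plate in front of the flap, at the start 145 mm or more to the left of the ring
- strip_grip (a point): middle of the strip's upstand, 30 mm above its underside. Rigid black plastic angle, 0.2 kg, on the bench left of the plate: leaf 85 (x) by 160 (y) by 5 mm thick; along its near (-x) edge an upstand 10 mm thick, 42 mm high from the underside, 160 mm long, this point in its middle plane. Axes: x from upstand to thin front edge, y left along the upstand, z up; yaw within 25 degrees at the start
- corner_left (a point): left front corner of the strip's leaf, on its underside: 80 mm in x and 80 mm in +y from strip_grip, 30 mm below it
- corner_right (a point): right front corner of the strip's leaf, on its underside: 80 mm in x and 80 mm in -y from strip_grip, 30 mm below it
- tape: roll of masking tape, 80 mm across, 24 mm high, lying flat on the bench; origin under its centre; loose, to be left alone
- socket: steel socket, 26 mm across, 32 mm high, standing on the right rear of the plate; origin under its centre; loose, to be left alone
- wrench: steel wrench lying on the bench near the plate's near right corner; loose, to be left alone
- driver: screwdriver lying on the bench to the right of the plate; loose, to be left alone
- spray: blue spray can, 60 mm across, 170 mm high, standing beyond the plate's right rear corner; origin under its centre; loose, to be left alone
- carton: small cardboard box, 70 x 110 x 50 mm, on the bench behind the strip; origin under its centre; loose, to be left alone
- tin: open steel tin, 66 mm across, 60 mm high, standing to the left of the strip; origin under its centre; loose, to be left alone
Things that resemble listed ones, but are neither listed nor needed, are in the scene too. What is shaped like the part that bears jar_center but blue, green or orange is not meant.

How it is judged (in metres and radians):
On the way, in this order (a step that is already met when the one before it is completed fails the run):
1. the jar stands in the ring and is let go (horizontal distance between jar_center and ring_center below 0.016 m and height (world z) of jar_center between 0.043 and 0.05 m and angle between jar_center's own z axis and vertical below 0.08 rad and linear speed of jar below 0.02 m/s and contact force between the fingers and jar below 0.1 N), for 0.2 s.
2. the strip lies flat on the plate with its front edge under the flap (x of each of corner_left, corner_right in the frame of lip above 0.015 m and y of corner_left in the frame of lip below 0.113 m and y of corner_right in the frame of lip above -0.113 m and height (world z) of each of corner_left, corner_right below 0.0165 m and angle between strip's own z axis and vertical below 0.06 rad), for 0.1 s.
At the end, for the whole second after the job is handed in: Strip flat on the plate (within 4.5 mm, 0.06 rad), both front corners 15 mm or more under the flap and within 113 mm of its middle, flap below 0.03 rad; fingers on the strip, which is at rest and bears on the plate with over 5 N. Jar upright within 16 mm of the ring centre, untouched (all of step 1 and all of step 2 and contact force between strip and plate above 5 N and contact force between the fingers and strip above 2 N and linear speed of strip below 0.02 m/s and value of joint flap below 0.03 rad); the arm keeps its last pose, push and grip.
It fails at once if the flap is lifted (more than 0.07 rad) (value of joint flap above 0.07 rad).
It fails at once if the jar is lifted more than 6 mm off the plate, falls from it or is tipped over 0.2 rad (height (world z) of jar_center above 0.053 m or height (world z) of jar_center below 0.039 m or angle between jar_center's own z axis and vertical above 0.2 rad).
It fails at once if another thing is moved more than 25 mm (distance of any of tape, socket, wrench, driver, spray, carton, tin from where it was at the start of the episode above 0.025 m).
It also fails if it takes over 51 s, if anything falls off the work surface, if the arm or the gripper's body presses on something with over 40 N, if the wrist force passes 120 N, or if a joint passes its speed limit or range.

## Working session

There is one attempt and no reset: what is moved stays moved. The work goes in short steps, Python scripts to look and compute and a tool call to move; the robot and the scene stay as the last step left them, time stands still between calls to the robot, and variables do not carry over. Pictures are saved under pics/ and viewed, about 8 in all and at most 12, crops included, and the job is handed in when it is done.

Besides the shell and the picture viewer there is one more tool, called in YAML: its name, and indented under it one key for each argument. apply_moves: Moves the arm, as the interface text tells. Its arguments: {"type":"object","properties":{"hand":{"type":"array"},"dp":{"type":"array"},"dr":{"type":"array"},"force":{"type":"number"}},"required":["hand","dp","dr"]}

```bash
ls; mkdir -p pics; cat > h.py <<'E'
import numpy as np, cv2
from plant import get_obs, capture, finish_job, tip_extent
def cloud(c):
    d=c["depth"];v,u=np.mgrid[0:480,0:640]
    P=np.stack([(u-c["cx"])/c["fx"]*d,-(v-c["cy"])/c["fy"]*d,-d],-1)
    W=P@c["pose"][:3,:3].T+c["pose"][:3,3]; W[d==0]=np.nan
    return W
def save(n,im): cv2.imwrite("pics/"+n,cv2.cvtColor(im,cv2.COLOR_RGB2BGR))
E
python3 - <<'E'
from h import *
print(get_obs())
for n in("scene","top"):
    c=capture(n);save(n+"0.png",c["image"]);np.savez(n+"0.npz",**c);print({k:c[k] for k in c if k not in("image","depth")})
E
```

```text
pics
{'time_s': 0.0, 'qpos': array([-58.98418969,  29.12488827, -13.60974317,  86.00680667,
         7.20098037,  65.82775878,  -8.87007629]), 'joint_vel': array([ 0.00590048,  0.0433944 , -0.04164432,  0.06467711,  0.1001456 ,
        0.01180091,  0.04594097]), 'joint_efforts': array([ 1.50425626e-04, -6.20604444e+01, -2.18626276e+00, -2.49660212e+01,
        1.28222155e-02,  1.19645373e-02, -3.14768840e-05]), 'tcp_pos': array([0.26371581, 0.56612844, 0.2474485 ]), 'tool_rot': array([-1.79899257e+02,  6.58203575e-04,  1.55029046e+02]), 'ft_force': array([ 0.38493305, -0.46620522, -0.23514434]), 'ft_torque': array([ 0.01758328, -0.00944428,  0.03564657]), 'gripper_width': 0.08563641606638546}
{'fx': 442.38912937318844, 'fy': 442.38912937318844, 'cx': 317.82483679305756, 'cy': 236.31747027523724, 'pose': array([[ 0.80375364, -0.33241822,  0.49343512,  1.07329725],
       [ 0.59478917,  0.46894786, -0.65292706, -0.66246863],
       [-0.01435049,  0.81828236,  0.57463731,  0.69481901],
       [ 0.        ,  0.        ,  0.        ,  1.        ]])}
{'fx': 470.6983261814332, 'fy': 470.6983261814332, 'cx': 316.04205901568827, 'cy': 235.051538318713, 'pose': array([[ 2.67305115e-03,  9.87181108e-01, -1.59581686e-01,
         3.40803203e-01],
       [-9.99860089e-01,  3.35464137e-06, -1.67272674e-02,
         2.01381169e-02],
       [-1.65123070e-02,  1.59604071e-01,  9.87043000e-01,
         1.14073333e+00],
       [ 0.00000000e+00,  0.00000000e+00,  0.00000000e+00,
         1.00000000e+00]])}
```

View pics/top0.png

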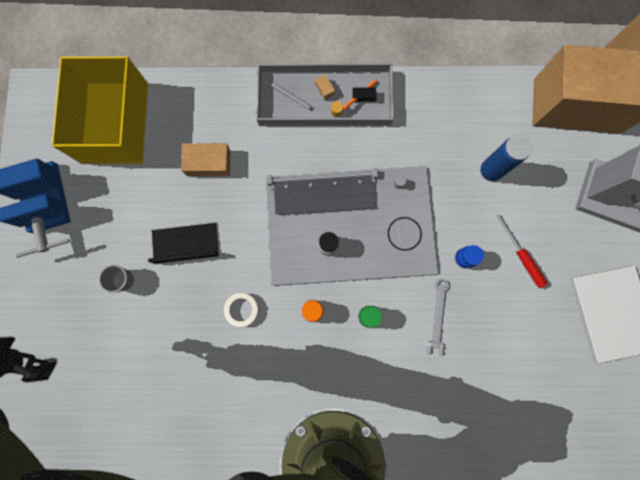

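View pics/scene0.png

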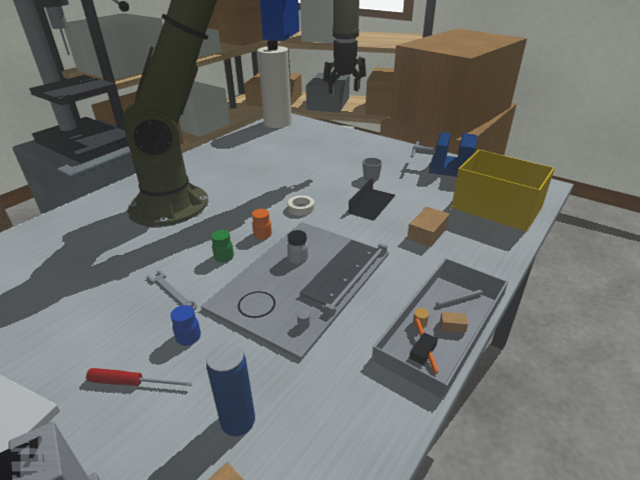

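```bash
cat >> h.py <<'E'
def ray(c,u,v,z):
    d=c["pose"][:3,:3]@np.array([(u-c["cx"])/c["fx"],-(v-c["cy"])/c["fy"],-1]);o=c["pose"][:3,3]
    return o+d*(z-o[2])/d[2]
E
python3 - <<'E'
from h import *
c=dict(np.load("top0.npz"));W=cloud(c);im=c["image"];z=W[...,2]
g=cv2.cvtColor(im,cv2.COLOR_RGB2GRAY)
v,u=np.mgrid[0:480,0:640]
def box(a,b,e,f): return (u>=a)&(u<=b)&(v>=e)&(v<=f)
b=box(265,440,165,290)
print("plate corners", [ray(c,*p,.012).round(4) for p in((267,175),(428,167),(438,274),(273,285))])
m=b&(z>.006)&(z<.018)&(z>0); P=W[m][:,:2].astype(np.float32)
print("plate rect",cv2.minAreaRect(P),np.nanmedian(z[m]))
m=b&(z>.02)&(z<.029)&box(270,382,175,218); print("flap",cv2.minAreaRect(W[m][:,:2].astype(np.float32)),m.sum())
m=box(310,350,225,262)&(z>.072)&(z<.1);P=W[m];print("jar",cv2.minEnclosingCircle(P[:,:2].astype(np.float32)),np.median(P,0),m.sum())
m=(box(383,426,212,254)&(g<90)).astype(np.uint8);
cn=max(cv2.findContours(m,cv2.RETR_EXTERNAL,cv2.CHAIN_APPROX_NONE)[0],key=len)
(uc,vc),ax,an=cv2.fitEllipse(cn);print("ring",uc,vc,ax,ray(c,uc,vc,.012), ray(c,uc-ax[0]/2,vc,.012))
m=box(140,225,215,270)&(z>.034)&(z<.05);print("upstand",cv2.minAreaRect(W[m][:,:2].astype(np.float32)),np.median(W[m],0),m.sum())
m=box(140,225,215,270)&(g<70)&(z>.0)&(z<.012);print("leaf",cv2.minAreaRect(W[m][:,:2].astype(np.float32)),np.median(W[m],0),m.sum())
for n,(a,bb,e,f) in dict(tape=(220,262,290,330),tin=(98,135,262,296),carton=(178,232,140,180)).items():
    m=box(a,bb,e,f)&(z>.015);print(n,W[m].min(0),W[m].max(0))
a=cv2.resize(im[155:300,135:450],None,fx=2.5,fy=2.5,interpolation=cv2.INTER_CUBIC);save("crop.png",a)
E
```

```text
plate corners [array([0.6745, 0.1616, 0.012 ]), array([ 0.6941, -0.2377,  0.012 ]), array([ 0.4291, -0.2522,  0.012 ]), array([0.4023, 0.1419, 0.012 ])]
plate rect ((0.5470070242881775, -0.04688021540641785), (0.4281579554080963, 0.30434364080429077), 89.00885009765625) 0.012057664948173175
flap ((0.6233233213424683, 0.022860407829284668), (0.09451055526733398, 0.25734421610832214), 2.182504892349243) 3301
jar ((0.4970672130584717, 0.008924371562898159), 0.02325197122991085) [0.49610988 0.00860542 0.08230145] 325
ring 404.30419921875 233.25584411621094 (32.216922760009766, 33.419979095458984) [ 0.52770175 -0.17464329  0.012     ] [ 0.52770414 -0.135701    0.012     ]
upstand ((0.46735358238220215, 0.35595256090164185), (0.011136198416352272, 0.1595728099346161), 6.797370433807373) [0.46633035 0.35654932 0.04167192] 309
leaf ((0.504307210445404, 0.3598368465900421), (0.08445075899362564, 0.15914788842201233), 6.80649471282959) [0.511836   0.36008846 0.0051722 ] 1783
tape [0.30585766 0.17570894 0.01538675] [0.38281992 0.25322061 0.03039906]
tin [0.3828637  0.47449924 0.01507045] [0.44552246 0.54166049 0.06600716]
carton [0.67209576 0.25464408 0.01538532] [0.7452059  0.36663426 0.05774362]
```

View pics/crop.png

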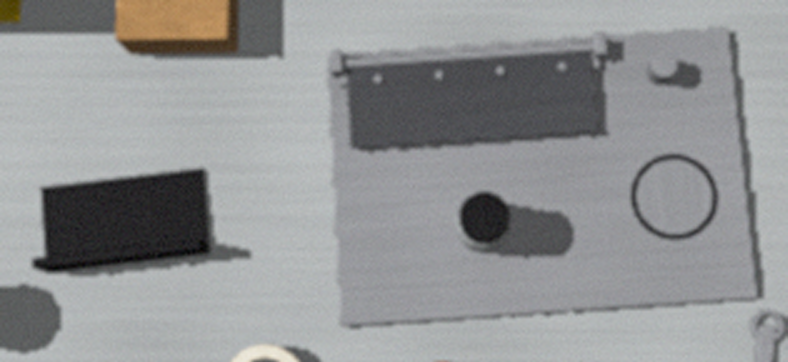

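Top view: the plain metal jar with black lid is at (329,242). The orange (313,311), green (371,317) and blue (470,257) jars are decoys. The enlarged crop confirms the dark lid and shows the ring at (404,233). The strip is at (185,243) with its upstand on the near side. The measured sizes fit: plate top 12 mm, jar top 82 mm, upstand 160 x 11 mm.

apply_moves:
  hand: [0,0,0,0,0,0,0,0,0,0,0,0,0,0,0,0,0,0,0,0]
  dp:
    - [0,0,0]
    - [0,0,0]
    - [0,0,0]
    - [0,0,0]
    - [0,0,0]
    - [0,0,0]
    - [0,0,0]
    - [-44,14,0]
    - [-44,14,0]
    - [-44,14,0]
    - [-44,14,0]
    - [-44,14,0]
    - [-44,14,0]
    - [-44,14,0]
    - [-44,14,0]
    - [-44,14,0]
    - [-44,14,0]
    - [-44,14,0]
    - [-44,14,0]
    - [0,0,0]
  dr:
    - [0,0,8.5]
    - [0,0,8.5]
    - [0,0,8.5]
    - [0,0,8.5]
    - [0,0,8.5]
    - [0,0,8.5]
    - [0,0,8.5]
    - [0,0,0]
    - [0,0,0]
    - [0,0,0]
    - [0,0,0]
    - [0,0,0]
    - [0,0,0]
    - [0,0,0]
    - [0,0,0]
    - [0,0,0]
    - [0,0,0]
    - [0,0,0]
    - [0,0,0]
    - [0,0,0]
  force: 30

```text
time_s: 2.1
tcp_pos: [0.4748, 0.0317, 0.2423]
tool_rot: [-179.4, 0.7, 94.6]
ft_force: [-1.2, 0.3, -0.7]
gripper_width: 0.0854
```

```bash
cat >> h.py <<'E'
from scipy.spatial.transform import Rotation as R
def need(p,yaw):
    o=get_obs();A=R.from_euler("xyz",o["tool_rot"],degrees=True)
    B=R.from_euler("xyz",[180,0,yaw],degrees=True)
    print(o["time_s"],"pos",o["tcp_pos"].round(4),"rot",o["tool_rot"].round(2),"F",o["ft_force"].round(1),"w",round(o["gripper_width"],4))
    print("dp mm",(A.inv().apply(np.array(p)-o["tcp_pos"])*1e3).round(1),"dr",(A.inv()*B).as_rotvec(degrees=True).round(2))
E
python3 -c "
from h import *
need([.497,.009,.242],94)"
```

```text
2.1 pos [0.4748 0.0317 0.2423] rot [-179.45    0.67   94.63] F [-1.2  0.3 -0.7] w 0.0854
dp mm [-24.4  20.3   0.4] dr [-0.55  0.67  0.62]
```

apply_moves:
  hand: [0,0,0,0,0,0,0,0]
  dp:
    - [-12,10,0]
    - [-12,10,0]
    - [0,0,25]
    - [0,0,25]
    - [0,0,25]
    - [0,0,25]
    - [0,0,10]
    - [0,0,0]
  dr:
    - [-0.5,0.7,0.6]
    - [0,0,0]
    - [0,0,0]
    - [0,0,0]
    - [0,0,0]
    - [0,0,0]
    - [0,0,0]
    - [0,0,0]

```text
time_s: 2.9
tcp_pos: [0.4989, 0.0091, 0.128]
tool_rot: [-179.9, -0.1, 94.1]
ft_force: [0.0, -0.2, 0.7]
gripper_width: 0.0859
```

```bash
python3 -c "
from h import *
need([.497,.009,.047],94)"
```

```text
2.9 pos [0.4989 0.0091 0.128 ] rot [-1.7988e+02 -6.0000e-02  9.4060e+01] F [ 0.  -0.2  0.7] w 0.0859
dp mm [ 0.  -1.8 81. ] dr [-0.12 -0.06  0.06]
```

apply_moves:
  hand: [0,0,0,0,0,0.15,0.3,0.4,0.5,0.5,0.5,0.5]
  dp:
    - [0,-2,20]
    - [0,0,20]
    - [0,0,20]
    - [0,0,18]
    - [0,0,2]
    - [0,0,0]
    - [0,0,0]
    - [0,0,0]
    - [0,0,0]
    - [0,0,0]
    - [0,0,0]
    - [0,0,0]
  dr:
    - [0,0,0]
    - [0,0,0]
    - [0,0,0]
    - [0,0,0]
    - [0,0,0]
    - [0,0,0]
    - [0,0,0]
    - [0,0,0]
    - [0,0,0]
    - [0,0,0]
    - [0,0,0]
    - [0,0,0]
  force: 20

```text
time_s: 4.1
tcp_pos: [0.5037, 0.0113, 0.0547]
tool_rot: [179.4, -0.1, 94.3]
ft_force: [-0.3, 0.3, -3.6]
gripper_width: 0.0511
```

```bash
python3 -c "
from h import *
need([.528,-.175,.047],94)
c=capture('top');W=cloud(c);v,u=np.mgrid[0:480,0:640];save('t1.png',cv2.resize(c['image'][150:310,230:450],None,fx=3,fy=3))"
```

```text
4.1 pos [0.5037 0.0113 0.0547] rot [ 1.7937e+02 -1.2000e-01  9.4290e+01] F [-0.3  0.3 -3.6] w 0.0511
dp mm [-187.6   10.2    7.5] dr [ 0.63 -0.12  0.29]
```

View pics/t1.png

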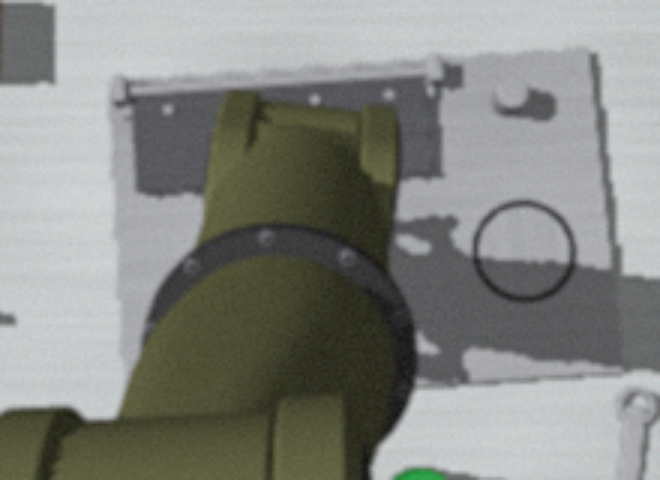

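The arm hides the jar in the top view, and Fz of about -3.6 N suggests it may be carrying some of the jar's weight. I'll check the lid height from the scene camera.

```bash
python3 -c "
from h import *
c=capture('scene');W=cloud(c);save('s1.png',cv2.resize(c['image'][180:330,200:400],None,fx=4,fy=4));np.savez('s1.npz',**c)
c0=dict(np.load('scene0.npz'));W0=cloud(c0)
for w,cc in((W0,c0),(W,c)):
  m=(abs(w[...,0]-.5)<.04)&(abs(w[...,1]-.01)<.04)&(w[...,2]>.06)&(w[...,2]<.09)&(cc['image'].max(2)<60)
  print(m.sum(),np.median(w[m],0) if m.any() else 0,np.percentile(w[m][:,2],[50,75,90,97]) if m.any() else 0)
need([.528,-.175,.047],94)
"
```

```text
220 [0.50621958 0.00388543 0.07946397] [0.07946397 0.08073304 0.08152683 0.08219129]
249 [0.50402681 0.00095748 0.08096181] [0.08096181 0.08240582 0.08558441 0.08893914]
4.2 pos [0.5037 0.0113 0.0546] rot [ 1.7938e+02 -1.2000e-01  9.4290e+01] F [ 0.2  0.5 -3.2] w 0.0511
dp mm [-187.6   10.3    7.4] dr [ 0.62 -0.12  0.29]
```

View pics/s1.png

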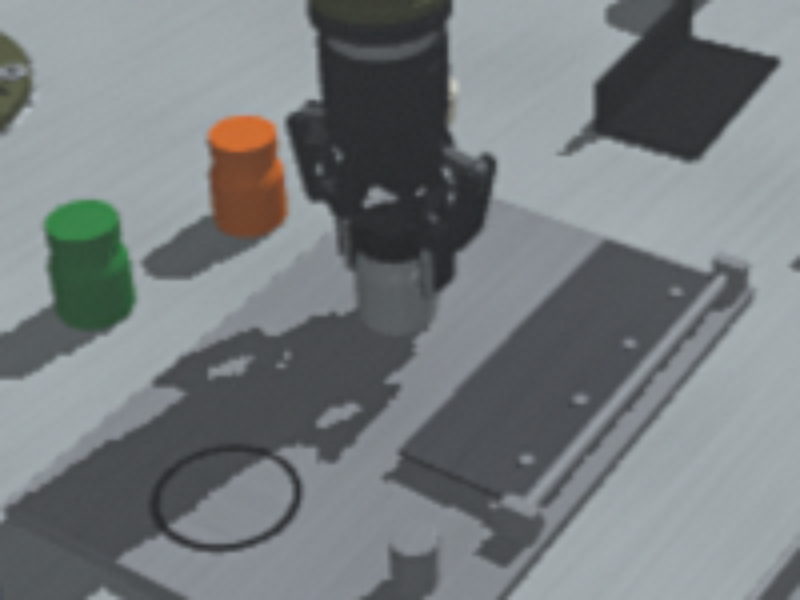

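The jar is gripped upright with its lid about 1–2 mm high, so the arm is carrying it slightly. I'll lower it until it bears on the plate and take out the tilt.

apply_moves:
  hand: [0.5,0.5,0.5]
  dp:
    - [0,0,1]
    - [0,0,1]
    - [0,0,1]
  dr:
    - [0.3,0,0]
    - [0.2,0,0]
    - [0,0,0]

```text
time_s: 4.5
tcp_pos: [0.5037, 0.0112, 0.0533]
tool_rot: [179.9, -0.2, 94.3]
ft_force: [-5.9, 1.5, 17.4]
gripper_width: 0.0509
```

apply_moves:
  hand: [0.5,0.5,0.5,0.5,0.5]
  dp:
    - [-5,0.5,-0.4]
    - [-10,0.5,0]
    - [-10,0.5,0]
    - [-10,0.5,0]
    - [-10,0.5,0]
  dr:
    - [0,0,0]
    - [0,0,0]
    - [0,0,0]
    - [0,0,0]
    - [0,0,0]

```text
time_s: 5.0
tcp_pos: [0.5102, -0.0352, 0.0536]
tool_rot: [179.9, -0.2, 94.4]
ft_force: [0.0, 0.5, -2.5]
gripper_width: 0.0505
```

```bash
python3 -c "
from h import *
need([.5277,-.173,.0535],94)"
```

```text
5.0 pos [ 0.5102 -0.0352  0.0536] rot [179.9  -0.2  94.4] F [ 0.   0.5 -2.5] w 0.0505
dp mm [-138.8    6.9   -0.4] dr [ 0.1 -0.2  0.4]
```

apply_moves:
  hand: [0.5,0.5,0.5,0.5,0.5,0.5,0.5]
  dp:
    - [-12,0.6,0.4]
    - [-12,0.6,0.1]
    - [-12,0.6,0.1]
    - [-12,0.6,0.1]
    - [-12,0.6,0.1]
    - [-12,0.6,0.1]
    - [-12,0.6,0.1]
  dr:
    - [0,0,0]
    - [0,0,0]
    - [0,0,0]
    - [0,0,0]
    - [0,0,0]
    - [0,0,0]
    - [0,0,0]

```text
time_s: 5.7
tcp_pos: [0.5227, -0.1236, 0.0536]
tool_rot: [179.8, -0.4, 94.5]
ft_force: [-2.6, 7.7, 15.0]
gripper_width: 0.0509
```

```bash
python3 -c "
from h import *
need([.5277,-.173,.0535],94)"
```

```text
5.7 pos [ 0.5227 -0.1236  0.0536] rot [179.75  -0.41  94.46] F [-2.6  7.7 15. ] w 0.0509
dp mm [-49.6   1.1  -0.3] dr [ 0.25 -0.41  0.46]
```

apply_moves:
  hand: [0.5,0.5,0.5,0.5,0.5,0.5]
  dp:
    - [-12,0.3,0]
    - [-12,0.3,0]
    - [-12,0.3,0]
    - [-8,0,0]
    - [-4,0,0]
    - [0,0,0]
  dr:
    - [0,-0.2,0]
    - [0,-0.2,0]
    - [0,0,0]
    - [0,0,0]
    - [0,0,0]
    - [0,0,0]

```text
time_s: 6.3
tcp_pos: [0.5277, -0.1782, 0.0535]
tool_rot: [179.7, 0.1, 94.3]
ft_force: [1.2, 3.4, 4.4]
gripper_width: 0.0505
```

```bash
python3 -c "
from h import *
need([.5277,-.173,.0535],94)"
```

```text
6.3 pos [ 0.5277 -0.1782  0.0535] rot [1.7973e+02 6.0000e-02 9.4300e+01] F [1.2 3.4 4.4] w 0.0505
dp mm [5.2 0.4 0. ] dr [0.27 0.06 0.3 ]
```

apply_moves:
  hand: [0.5,0.5,0.5,0.3,0.15,0,0,0,0,0,0,0,0,0,0]
  dp:
    - [4,0,0]
    - [0,0,0]
    - [0,0,0]
    - [0,0,0]
    - [0,0,0]
    - [0,0,0]
    - [0,0,0]
    - [0,0,0]
    - [0,0,-10]
    - [0,0,-30]
    - [0,0,-40]
    - [0,0,-40]
    - [40,0,-30]
    - [45,0,0]
    - [45,0,0]
  dr:
    - [0,0,0]
    - [0,0,0]
    - [0,0,0]
    - [0,0,0]
    - [0,0,0]
    - [0,0,0]
    - [0,0,0]
    - [0,0,0]
    - [0,0,0]
    - [0,0,0]
    - [0,0,0]
    - [0,0,0]
    - [0,0,0]
    - [0,0,0]
    - [0,0,0]

```text
time_s: 7.8
tcp_pos: [0.5167, -0.051, 0.2117]
tool_rot: [179.6, 0.4, 93.4]
ft_force: [0.4, 0.1, -0.1]
gripper_width: 0.0853
```

```bash
python3 - <<'E'
from h import *
need([.468,.356,.2],96.8)
c=capture('scene');W=cloud(c);im=c['image'];np.savez('s2.npz',**c)
m=(abs(W[...,0]-.5277)<.05)&(abs(W[...,1]+.175)<.05)&(W[...,2]>.079)&(W[...,2]<.088)
P=W[m];print("jar lid",m.sum(),cv2.minEnclosingCircle(P[:,:2].astype(np.float32)),np.median(P[:,2]))
g=cv2.cvtColor(im,cv2.COLOR_RGB2GRAY)
c0=dict(np.load('scene0.npz'));g0=cv2.cvtColor(c0['image'],cv2.COLOR_RGB2GRAY)
s=np.zeros_like(g0);s[280:330,225:285]=1
cn=max(cv2.findContours(((g0<75)&(s>0)).astype(np.uint8),cv2.RETR_EXTERNAL,cv2.CHAIN_APPROX_NONE)[0],key=len)
e=cv2.fitEllipse(cn);print("ring scene0",e,ray(c0,*e[0],.012))
save('s2.png',cv2.resize(im[180:330,190:390],None,fx=4,fy=4))
E
```

```text
7.8 pos [ 0.5167 -0.051   0.2117] rot [179.65   0.37  93.45] F [ 0.4  0.1 -0.1] w 0.0853
dp mm [409.3 -24.2   8.9] dr [ 0.34  0.38 -3.35]
jar lid 223 ((0.5285891890525818, -0.1767197698354721), 0.02461778186261654) 0.08036833491838691
ring scene0 ((256.1575622558594, 304.1216125488281), (24.5689640045166, 36.18991470336914), 80.67354583740234) [ 0.53087331 -0.1751991   0.012     ]
```

View pics/s2.png

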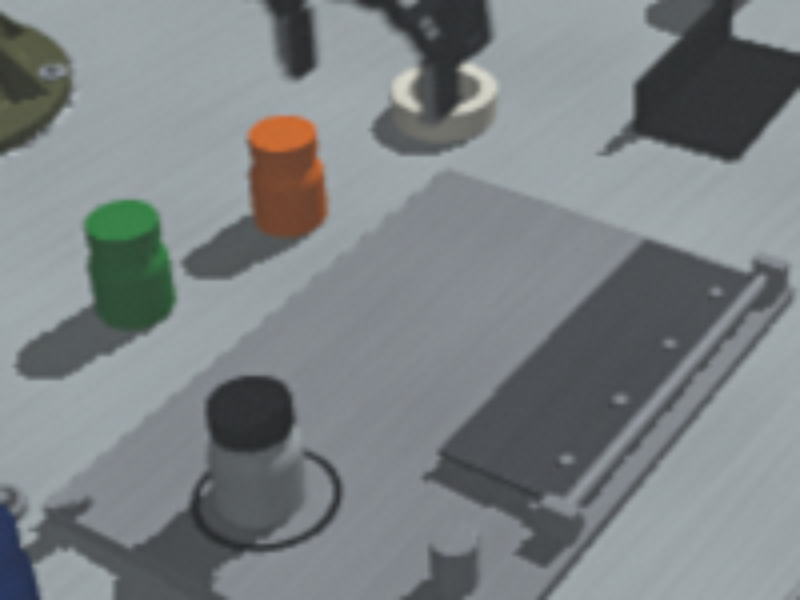

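The jar stands upright in the ring, with its lid 2–3 mm from the ring's centre, and the fingers are clear of it. Now for the strip.

apply_moves:
  hand: [0,0,0,0,0,0,0,0,0,0,0,0]
  dp:
    - [41,-2,0]
    - [41,-2,0]
    - [41,-2,0]
    - [41,-2,0]
    - [41,-2,0]
    - [41,-2,0]
    - [41,-2,0]
    - [41,-2,0]
    - [41,-2,0]
    - [35,-2,20]
    - [10,0,20]
    - [0,0,10]
  dr:
    - [0.3,0.4,-3.3]
    - [0,0,0]
    - [0,0,0]
    - [0,0,0]
    - [0,0,0]
    - [0,0,0]
    - [0,0,0]
    - [0,0,0]
    - [0,0,0]
    - [0,0,0]
    - [0,0,0]
    - [0,0,0]

```text
time_s: 9.05
tcp_pos: [0.4426, 0.3847, 0.1733]
tool_rot: [179.2, -0.7, 97.7]
ft_force: [0.2, -0.2, 0.6]
gripper_width: 0.0852
```

```bash
python3 -c "
from h import *
need([.467,.356,.028],96.8)"
```

```text
9.05 pos [0.4426 0.3847 0.1733] rot [179.21  -0.65  97.69] F [ 0.2 -0.2  0.6] w 0.0852
dp mm [-33.4  18.3 145.2] dr [ 0.79 -0.66  0.89]
```

apply_moves:
  hand: [0,0,0,0,0,0,0]
  dp:
    - [-16,9,0]
    - [-16,9,0]
    - [0,0,25]
    - [0,0,25]
    - [0,0,25]
    - [0,0,15]
    - [0,0,0]
  dr:
    - [0.8,-0.7,0.9]
    - [0,0,0]
    - [0,0,0]
    - [0,0,0]
    - [0,0,0]
    - [0,0,0]
    - [0,0,0]

```text
time_s: 9.75
tcp_pos: [0.4752, 0.3382, 0.086]
tool_rot: [179.8, 0.5, 95.7]
ft_force: [-0.1, -0.3, 0.0]
gripper_width: 0.0854
```

```bash
python3 -c "
from h import *
need([.467,.356,.028],96.8)"
```

```text
9.75 pos [0.4752 0.3382 0.086 ] rot [179.81   0.52  95.75] F [-0.1 -0.3  0. ] w 0.0854
dp mm [19.  -6.6 57.8] dr [ 0.19  0.52 -1.05]
```

apply_moves:
  hand: [0,0,0,0,0]
  dp:
    - [17,-6,15]
    - [0,0,15]
    - [0,0,15]
    - [0,0,10]
    - [0,0,0]
  dr:
    - [0.2,0.5,-1]
    - [0,0,0]
    - [0,0,0]
    - [0,0,0]
    - [0,0,0]

```text
time_s: 10.25
tcp_pos: [0.4708, 0.3558, 0.0322]
tool_rot: [179.7, -0.2, 96.7]
ft_force: [-0.0, -0.9, -0.3]
gripper_width: 0.0856
```

```bash
python3 -c "
from h import *
need([.467,.356,.028],96.8)"
```

```text
10.25 pos [0.4708 0.3558 0.0322] rot [179.73  -0.25  96.65] F [-0.  -0.9 -0.3] w 0.0856
dp mm [ 0.6 -3.8  4.2] dr [ 0.27 -0.25 -0.15]
```

apply_moves:
  hand: [0,0.3,0.6,0.8,1,1,1,1,1,1]
  dp:
    - [0,-4,2]
    - [0,0,0]
    - [0,0,0]
    - [0,0,0]
    - [0,0,0]
    - [0,0,0]
    - [0,0,0]
    - [0,0,0]
    - [0,0,0]
    - [0,0,0]
  dr:
    - [0.3,-0.2,-0.1]
    - [0,0,0]
    - [0,0,0]
    - [0,0,0]
    - [0,0,0]
    - [0,0,0]
    - [0,0,0]
    - [0,0,0]
    - [0,0,0]
    - [0,0,0]
  force: 60

```text
time_s: 11.25
tcp_pos: [0.4678, 0.3569, 0.033]
tool_rot: [179.8, -0.2, 96.8]
ft_force: [-0.2, 0.3, 0.4]
gripper_width: 0.0092
```

```bash
python3 -c "
from h import *
need([.467,.356,.1],96.8)"
```

```text
11.25 pos [0.4678 0.3569 0.033 ] rot [179.84  -0.19  96.79] F [-0.2  0.3  0.4] w 0.0092
dp mm [ -0.6  -0.7 -67. ] dr [ 0.16 -0.19 -0.01]
```

apply_moves:
  hand: [1,1,1,1,1,1]
  dp:
    - [0,0,-5]
    - [0,0,-10]
    - [0,0,-20]
    - [0,0,-20]
    - [0,0,-10]
    - [0,0,0]
  dr:
    - [0,0,0]
    - [0,0,0]
    - [0,0,0]
    - [0,0,0]
    - [0,0,0]
    - [0,0,0]

```text
time_s: 11.85
tcp_pos: [0.4664, 0.3556, 0.1011]
tool_rot: [-180.0, -0.1, 96.8]
ft_force: [-0.1, 0.4, -2.8]
gripper_width: 0.0091
```

```bash
python3 - <<'E'
from h import *
c=dict(np.load("top0.npz"));g=cv2.GaussianBlur(cv2.cvtColor(c["image"],cv2.COLOR_RGB2GRAY),(3,3),0).astype(float)
def edge(cols,r0,r1,sgn,z):
    P=[]
    for u in cols:
        d=np.diff(g[r0:r1,u])*sgn;k=d.argmax()
        o=0 if k in(0,len(d)-1) else .5*(d[k-1]-d[k+1])/(d[k-1]-2*d[k]+d[k+1])
        P.append(ray(c,u,r0+k+.5+o,z)[:2])
    vx,vy,x,y=cv2.fitLine(np.float32(P),cv2.DIST_HUBER,0,.001,.001).ravel()
    if vy<0: vx,vy=-vx,-vy
    return np.array([x,y]),np.degrees(np.arctan2(-vx,vy))
print("flap near edge",edge(range(282,370),200,225,1,.025))
print("plate near edge",edge(range(280,430),268,292,1,.012))
P=[]
for v in range(185,275):
    d=np.diff(g[v,258:285]);k=np.abs(d).argmax();P.append(ray(c,258+k+.5,v,.012)[:2])
l=cv2.fitLine(np.float32(P),cv2.DIST_HUBER,0,.001,.001).ravel();print("left edge",l,np.degrees(np.arctan2(l[1],l[0])))
for v in (192,205): 
    d=np.diff(g[v,262:290]);e=np.diff(g[v,365:392]);print("flap ends",ray(c,262.5+d.argmin(),v,.025)[:2],ray(c,365.5+e.argmax(),v,.025)[:2])
need([.48,.0,.1],94)
E
```

```text
flap near edge (array([0.5772651 , 0.01632631], dtype=float32), np.float32(3.9773877))
plate near edge (array([ 0.41741863, -0.12112457], dtype=float32), np.float32(3.9229374))
left edge [ 0.99921554 -0.03960203  0.52392477  0.15031722] -2.2696223
flap ends [0.62765688 0.14320302] [ 0.627263   -0.10773897]
flap ends [0.59516946 0.14021249] [ 0.5948999  -0.10716328]
11.85 pos [0.4664 0.3556 0.1011] rot [-1.7997e+02 -6.0000e-02  9.6790e+01] F [-0.1  0.4 -2.8] w 0.0091
dp mm [-354.7  -28.5    0.7] dr [-0.03 -0.06  2.79]
```

apply_moves:
  hand: [1,1,1,1,1,1,1,1,1,1,1,1,1,1]
  dp:
    - [-15,-2,0]
    - [-28,-3,0]
    - [-28,-3,0]
    - [-28,-3,0]
    - [-28,-3,0]
    - [-28,-3,0]
    - [-28,-3,0]
    - [-28,-3,0]
    - [-28,-2,0]
    - [-28,-2,0]
    - [-28,-2,0]
    - [-28,-2,0]
    - [-15,-1,0]
    - [0,0,0]
  dr:
    - [0,0,1]
    - [0,0,1]
    - [0,0,0.8]
    - [0,0,0]
    - [0,0,0]
    - [0,0,0]
    - [0,0,0]
    - [0,0,0]
    - [0,0,0]
    - [0,0,0]
    - [0,0,0]
    - [0,0,0]
    - [0,0,0]
    - [0,0,0]

```text
time_s: 13.25
tcp_pos: [0.4448, -0.0116, 0.0924]
tool_rot: [-178.9, 0.4, 92.9]
ft_force: [-0.2, 0.9, -2.6]
gripper_width: 0.0091
```

```bash
python3 -c "
from h import *
need([.468,.0085,.055],93.95)"
```

```text
13.25 pos [ 0.4448 -0.0116  0.0924] rot [-178.9     0.45   92.88] F [-0.2  0.9 -2.6] w 0.0091
dp mm [19.2 24.9 36.8] dr [-1.1   0.44 -1.07]
```

apply_moves:
  hand: [1,1,1,1,1]
  dp:
    - [9,10,0]
    - [9,10,10]
    - [0,3,10]
    - [0,0,8]
    - [0,0,0]
  dr:
    - [-0.6,0.3,-0.6]
    - [-0.5,0.2,-0.5]
    - [0,0,0]
    - [0,0,0]
    - [0,0,0]

```text
time_s: 13.75
tcp_pos: [0.4676, 0.0129, 0.0601]
tool_rot: [180.0, -0.2, 94.3]
ft_force: [-0.1, 1.0, -2.3]
gripper_width: 0.0089
```

```bash
python3 -c "
from h import *
need([.468,.0085,.046],93.95)
c=capture('scene');save('s3.png',cv2.resize(c['image'][180:330,200:400],None,fx=4,fy=4));np.savez('s3.npz',**c)"
```

```text
13.75 pos [0.4676 0.0129 0.0601] rot [180.    -0.22  94.27] F [-0.1  1.  -2.3] w 0.0089
dp mm [-4.5  0.  14.1] dr [ 0.   -0.22  0.32]
```

View pics/s3.png

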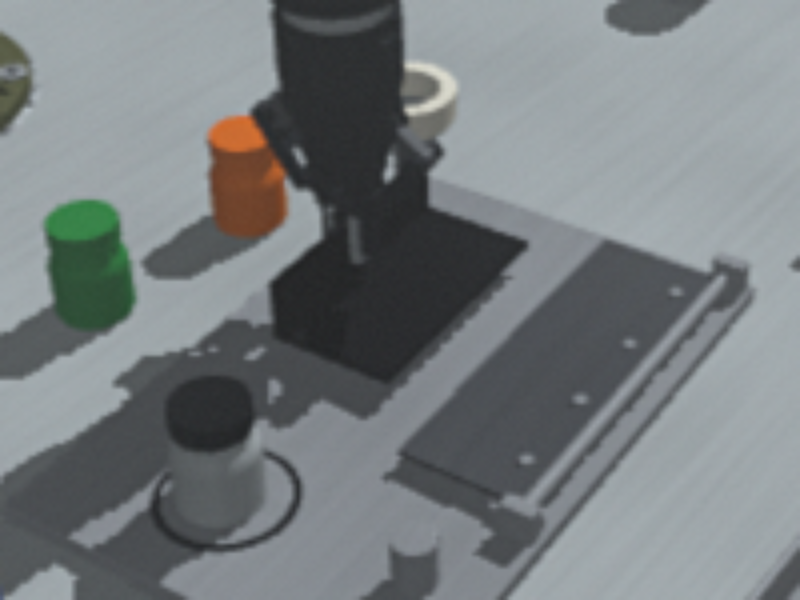

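The strip hangs level just above the work area, parallel to the flap edge, and the jar is still in the ring. Lowering it now.

apply_moves:
  hand: [1,1,1,1,1]
  dp:
    - [-3,0,5]
    - [0,0,5]
    - [0,0,2]
    - [0,0,1]
    - [0,0,1]
  dr:
    - [0,-0.2,0.3]
    - [0,0,0]
    - [0,0,0]
    - [0,0,0]
    - [0,0,0]

```text
time_s: 14.3
tcp_pos: [0.4677, 0.0094, 0.0456]
tool_rot: [180.0, 0.0, 93.9]
ft_force: [0.1, -0.3, -2.5]
gripper_width: 0.0093
```

```bash
python3 -c "
from h import *
need([.523,.012,.045],93.95)
c=capture('scene');W=cloud(c);im=c['image']
# leaf plane fit
x=np.array([np.cos(np.radians(3.95)),np.sin(np.radians(3.95))]);y=np.array([-x[1],x[0]])
d=W[...,:2]-np.array([.468,.0085]);a=d@x;b=d@y
m=(a>.02)&(a<.076)&(abs(b)<.075)&(W[...,2]>.005)&(W[...,2]<.03)&(im.max(2)<60)
A=np.c_[a[m],b[m],np.ones(m.sum())];print(m.sum(),np.linalg.lstsq(A,W[m][:,2],rcond=None)[0])
"
```

```text
14.3 pos [0.4677 0.0094 0.0456] rot [1.7999e+02 3.0000e-02 9.3920e+01] F [ 0.1 -0.3 -2.5] w 0.0093
dp mm [-1.1 55.3  0.6] dr [ 0.01  0.03 -0.03]
822 [ 0.00178373 -0.00545148  0.01594769]
```

apply_moves:
  hand: [1,1,1]
  dp:
    - [0,0,0.7]
    - [0,0,0.4]
    - [0,6,0.2]
  dr:
    - [0,0,0]
    - [0,0,0]
    - [0,0,0]

```text
time_s: 14.65
tcp_pos: [0.4723, 0.0096, 0.045]
tool_rot: [-179.9, 0.0, 93.9]
ft_force: [-1.4, -0.4, -0.9]
gripper_width: 0.0092
```

```bash
python3 -c "
from h import *
need([.523,.012,.045],93.95)"
```

```text
14.65 pos [0.4723 0.0096 0.045 ] rot [-1.7992e+02  2.0000e-02  9.3910e+01] F [-1.4 -0.4 -0.9] w 0.0092
dp mm [-1.1 50.7 -0.1] dr [-0.08  0.02 -0.04]
```

apply_moves:
  hand: [1,1,1,1]
  dp:
    - [0,7,0.4]
    - [0,7,0.2]
    - [0,7,0.2]
    - [0,7,0.2]
  dr:
    - [0,0,0]
    - [0,0,0]
    - [0,0,0]
    - [0,0,0]

```text
time_s: 15.05
tcp_pos: [0.5001, 0.0115, 0.0449]
tool_rot: [-179.8, 0.0, 93.9]
ft_force: [-4.4, -0.3, 8.0]
gripper_width: 0.009
```

```bash
python3 -c "
from h import *
need([.523,.012,.045],93.95)"
```

```text
15.05 pos [0.5001 0.0115 0.0449] rot [-1.7977e+02  1.0000e-02  9.3890e+01] F [-4.4 -0.3  8. ] w 0.009
dp mm [-1.1 22.8 -0.2] dr [-0.23  0.01 -0.06]
```

apply_moves:
  hand: [1,1,1,1,1]
  dp:
    - [0,6,0.1]
    - [0,6,0.1]
    - [0,6,0.1]
    - [0,4,0.1]
    - [0,0,0.2]
  dr:
    - [0,0,0]
    - [0,0,0]
    - [0,0,0]
    - [0,0,0]
    - [0,0,0]

```text
time_s: 15.55
tcp_pos: [0.5251, 0.0132, 0.0449]
tool_rot: [-179.8, -0.0, 93.9]
ft_force: [-3.9, -0.7, 7.9]
gripper_width: 0.009
```

```bash
python3 - <<'E'
from h import *
need([.523,.012,.045],93.95)
c=capture('scene');W=cloud(c);im=c['image'];save('s4.png',cv2.resize(im[180:330,200:400],None,fx=4,fy=4))
c0=dict(np.load('scene0.npz'));W0=cloud(c0)
x=np.array([np.cos(np.radians(3.95)),np.sin(np.radians(3.95))]);y=np.array([-x[1],x[0]])
for w in(W0,W):
    d=w[...,:2]-np.array([.578,.016]);a=d@x;b=d@y
    m=(a>.008)&(a<.06)&(abs(b)<.11)&(w[...,2]>.015)&(w[...,2]<.06)
    print("flap z=a*x+b*y+c",np.linalg.lstsq(np.c_[a[m],b[m],np.ones(m.sum())],w[m][:,2],rcond=None)[0].round(4),m.sum())
m=(abs(W[...,0]-.528)<.05)&(abs(W[...,1]+.175)<.05)&(W[...,2]>.079)&(W[...,2]<.088)
print("jar",cv2.minEnclosingCircle(W[m][:,:2].astype(np.float32)))
E
```

```text
15.55 pos [0.5251 0.0132 0.0449] rot [-179.81   -0.     93.88] F [-3.9 -0.7  7.9] w 0.009
dp mm [-1.1 -2.1 -0.1] dr [-0.19 -0.   -0.07]
flap z=a*x+b*y+c [ 0.0001 -0.0003  0.0233] 1269
flap z=a*x+b*y+c [-0.003  -0.0015  0.0234] 1278
jar ((0.5280296802520752, -0.17638897895812988), 0.024055548012256622)
```

View pics/s4.png

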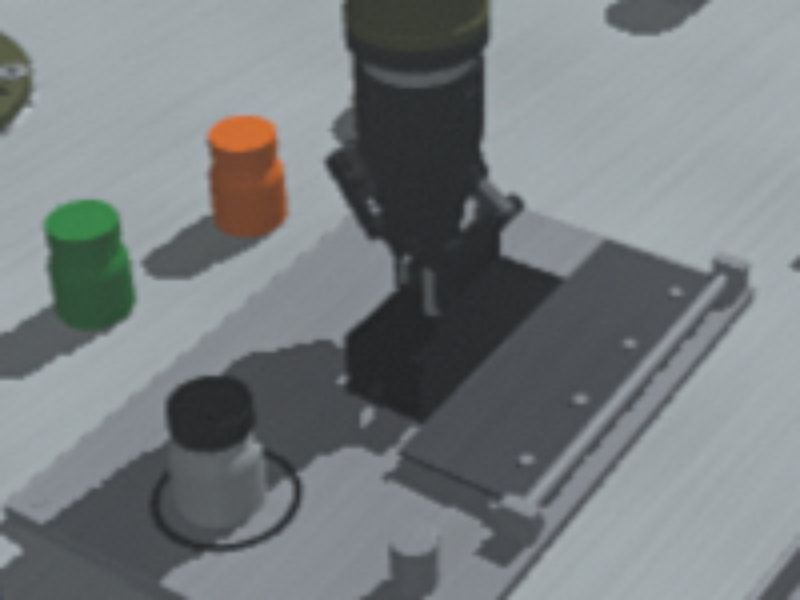

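The strip is about 27 mm under the flap, with both corners well inside its ends and the flap still level. I'll settle it with the push held.

apply_moves:
  hand: [1,1,1,1]
  dp:
    - [0,0,0.3]
    - [0,0,0.3]
    - [0,0,0.3]
    - [0,0,0.3]
  dr:
    - [0,0,0]
    - [0,0,0]
    - [0,0,0]
    - [0,0,0]

```text
time_s: 16.0
tcp_pos: [0.5251, 0.0132, 0.0449]
tool_rot: [-179.7, -0.0, 93.9]
ft_force: [-4.1, -0.7, 8.0]
gripper_width: 0.0091
```

```bash
python3 -c "
from h import *
for i in range(3): capture('top');need([.523,.012,.045],93.95)"
```

```text
16.05 pos [0.525  0.0132 0.0449] rot [-1.7975e+02 -1.0000e-02  9.3860e+01] F [-4.4  0.5  8. ] w 0.0092
dp mm [-1.1 -2.1 -0. ] dr [-0.25 -0.01 -0.09]
16.1 pos [0.5251 0.0132 0.0449] rot [-1.7975e+02 -1.0000e-02  9.3860e+01] F [-3.9 -0.1  8.1] w 0.0092
dp mm [-1.1 -2.1 -0.1] dr [-0.25 -0.01 -0.09]
16.15 pos [0.5251 0.0132 0.0449] rot [-1.7975e+02 -1.0000e-02  9.3860e+01] F [-4.5 -0.6  8.7] w 0.0091
dp mm [-1.1 -2.1 -0.1] dr [-0.25 -0.01 -0.09]
```

Steady: about 8 N at the wrist plus roughly 2 N of strip weight gives about 10 N on the plate. Handing in.

```bash
python3 -c "
from plant import finish_job
print(finish_job())"
```

```text
the job is handed in; nothing more can be done
None
```

I slid the jar into the ring and let it go. I then laid the strip flat on the plate, tucked it under the flap, and handed in at 16.2 s while still pressing it down. No verdict was reported.

**Last checks:**
- **Jar:** upright, with its lid about 2–3 mm from the ring's centre. It hadn't moved measurably by the last look.
- **Strip:** the front edge is about 27 mm under the flap, worked out from the arm's position and the measured flap edge. The corners are within roughly 85 mm of the flap's middle, against the 113 mm allowed. The tool tilt was 0.25°.
- **Flap:** level and unchanged to within 0.003 rad against the first picture.
- **Push:** the wrist read a steady 8 N or slightly more, plus about 2 N of strip weight, so about 10 N on the plate. The grip held at a 9 mm opening.

**What disagreed:**
- **Jar lift:** while gripping, the arm rose slightly and carried the jar 1–2 mm off the plate, under the 6 mm limit. I set it back down, but the wrist force suggests the jar hovered by less than 1 mm during part of the slide.
- **Plate angle:** the plate's left edge measured -2.3° because of a bad line fit. I used about 3.95°, from the flap edge and the plate's near edge, which agreed with each other.
- **Other objects:** I didn't re-measure them afterwards. The arm kept clear of them, and the ones visible in the last picture look unmoved.

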